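# Build up an idler pulley on the assembly spindle

### The arm

A 6-joint arm with a two-finger parallel gripper is mounted at the origin on the work surface. World frame = base frame: x ahead of the robot, y to its left, z up, the work surface at z = 0. Lengths are in m, angles in degrees, forces in N, time in s.
With the tool pointing down it reaches from about 0.4 to 0.825 m from the base axis. Payload 7 kg.
Tool frame: the origin (TCP) lies on the mounting face of the last link; the fingertips stand 178 mm ahead of it and the grasp point (between the pads) lies 159 mm ahead of it; z points along the fingers, y is the direction in which the jaws open and shut (so a half turn about z gives the same grasp; the last joint's range is limited). The gripper opens to 88 mm and grips with 3 to 60 N. Pads are 19 mm wide; open, the fingers measure 130 mm over their backs; the gripper's body (78 mm by 193 mm) begins 47 mm behind the grasp point.
Start: joints at [81.308, 20.546, 0.682, 0, -70.136, -16.507], TCP at [0.287, 0.611, 0.405] pointing down, gripper open.
Joint ranges: [-176.03, 176.03], [-82.01, 121.73], [-58.28, 71.71], [-173.87, 95.51], [-174.79, -0.11], [-173.66, 173.66]. Speed limits (degrees/s): [136.94, 136.94, 172.46, 180, 180, 180].

### API

Orientations are given as [roll, pitch, yaw] about the fixed x, y, z axes, in that order (R = Rz(yaw) Ry(pitch) Rx(roll)).
In Python, from plant import r gives the robot as it stands. The module is installed in compiled form; this text tells all that it offers.
- The arm moves only by the tool carry_out, never from a script. Its argument "plan" is a list of rows, each a list of 3 entries, a list of its own where there are three numbers: the shift along the tool's x, y, z in m, then the turn, a rotation vector about the tool's x, y, z in degrees, then the closure in counts, from 0 (fully open) to 255 (shut). In form: [[[x, y, z], [ax, ay, az], hand], ...]. A call has 1 to 12 rows; each row shifts and turns the commanded pose from where the row before left it, along the tool's axes as they then stand; what a row does not reach is not made up. A row lasts 1/12 s, in which the tool goes at most 41.7 mm and 7.16 degrees, less where a joint would pass 70% of its speed; a pose out of reach is approached as far as the arm can. A call is refused whole if a number of a shift passes 0.0417 or a number of a turn 7.16, either way. A call with a gripper value outside its range is refused whole. The fingers move at their own pace and stop on an object; "grip_force" is the grip in N (left out, the last holds). Time passes only in rows, so rows that do not move let the fingers close. It gives the time, the measured TCP pose, the force and the opening at its end, in the units of the state.
- r.get_state(): the state, without advancing time (a new reading comes with each control period).
- r.capture(name): name is "scene" or "top" or "wrist"; returns the picture (480x640x3 uint8, red, green, blue); there is no depth.
- r.get_calibration(name): a dict with "K" (3x3 intrinsics, pixels), "rvec" (rotation vector, rad) and "tvec" (3), from world to camera coordinates, as OpenCV has them. Camera axes: x right, y down, z forward; pixel columns grow to the right and rows downward; lengths in m; the calibration is good to about 2 mm. A picture is of the moment at which its call begins: read the wrist's pose just before it. get_calibration takes no time and is no camera call; for the wrist camera it gives the pose at the moment of the call.
- r.close_job(): hands the job in, once; it reports no verdict.
The state is a dict: "time_s": time; "joints": joint angles; "qd": joint speeds; "joint_torque": joint torques, N m; "tcp_pos": TCP position; "eef_rot": TCP orientation; "contact_force": force on the tool from outside, world axes, zero at the start; "moment": the same for the moment, N m; "gripper_width": finger opening in m.
Only numpy, scipy, OpenCV 4.12 (cv2) and the standard library are available. Lean on these libraries where they do the work, as an engineer would, in place of code of your own. Each camera call takes 0.05 s, during which the arm holds its last target. There are 200 camera calls.

### The job

Build up the idler on the upright spindle of the assembly stand: slide on the bearing first so that it lies flat on the base, then the plain sleeve, then the grooved pulley, and last put the domed cap over the spindle's end, dome up. Each part must sit flat on the one before, and all four stay stacked and released. Leave the carton, the dish of bolts, the screwdriver and the wrench where they lie.

Things in the scene. Friction and masses are not known exactly. Their poses are not given: they have to be found in the camera images.
- stand: Assembly stand, fixed to the bench: dark round steel base 100 mm across and 20 mm high (its rim slopes down outside 72 mm diameter), with one bright upright spindle 16 mm in diameter in its middle, its end bevelled to 9 mm and standing 120 mm above the bench (100 mm above the base). Origin: centre of the base's underside, on the bench, on the spindle's axis; z up along the spindle.
- bearing_mid (a point): Ball bearing, loose, lying flat: low, wide steel ring with a black seal ring on its faces, 62 mm outside, 24 mm bore through, 18 mm high. Point: its centre, half-way up; z along its axis. The same either way up.
- sleeve_mid (a point): Sleeve, loose, standing on end: plain smooth aluminium tube, 36 mm outside, 24 mm bore through, 40 mm high. Point: its centre, half-way up; z along its axis. The same either way up.
- pulley_mid (a point): Grooved pulley, loose, lying flat: two steel rims 64 mm in diameter and 8 mm thick with a 10 mm wide groove (50 mm diameter) between, 24 mm bore through, 26 mm high in all. Point: its centre, half-way up; z along its axis. The same either way up.
- cap_mid (a point): Domed cap, loose, standing mouth down: dark steel, 44 mm outside, 40 mm high in all (straight side up to 34 mm, then a shallow closed dome), with a blind bore 24 mm wide and 24 mm deep from below. Seen from above it is the round part without a hole. Point: its centre, half-way up; z up to the dome.
- carton: Bystander: small cardboard carton 70 x 50 x 40 mm high. Origin: centre of its underside; x along its length.
- dish: Bystander: open round steel dish with a few bolts in it, 88 mm across the rim, 22 mm high. Origin: centre of its underside.
- screwdriver: Bystander: stubby red-handled screwdriver lying down, 105 mm long, 26 mm high. Origin: its middle, on the bench; x along it to the tip.
- wrench: Bystander: wrench lying down, 190 mm long, farther out on the bench than the rest. Origin: its middle, on the bench; x along it.
There are look-alikes about, which are no part of the job. What is shaped like the part that bears bearing_mid but turquoise is not meant. What is shaped like the part that bears sleeve_mid but green is not meant.

How it is judged:
By the outcome, as a careful person would: the job done as asked, in the order asked, and still so for the second after the job is handed in, with the robot touching nothing.
It also fails if it takes over 128 s, if anything falls off the work surface, if the arm or the gripper's body presses on something with over 40 N, if the wrist force passes 120 N, or if a joint passes its speed limit or range.

## Working session

There is one attempt and no reset: what is moved stays moved. The work goes in short steps, Python scripts to look and compute and a tool call to move; the robot and the scene stay as the last step left them, time stands still between calls to the robot, and variables do not carry over. Pictures are saved under pics/ and viewed, about 12 in all and at most 16, crops included, and the job is handed in when it is done.

Besides the shell and the picture viewer there is one more tool, called as name(argument=value, ...) on one line, values as JSON. carry_out: Moves the arm, as the interface text tells. Its arguments: {"type":"object","properties":{"plan":{"type":"array","items":{"type":"array"}},"grip_force":{"type":"number"}},"required":["plan"]}

```bash
mkdir -p pics
python3 - <<'E'
from plant import r
import cv2,numpy as np
s=r.get_state()
for k in ("time_s","tcp_pos","eef_rot","contact_force","gripper_width"):print(k,s[k])
for n in("top","scene"):
    c=r.get_calibration(n);R=cv2.Rodrigues(np.array(c["rvec"],float))[0];print(n,c["K"],-R.T@np.array(c["tvec"]).ravel(),R[2])
    cv2.imwrite(f"pics/{n}0.png",r.capture(n)[...,::-1])
E
```

```text
time_s 0.0
tcp_pos [0.28730549 0.61057488 0.40371794]
eef_rot [ 1.79905394e+02 -7.67929419e-03 -2.52079474e+01]
contact_force [-0.13541716  0.18538466  0.20869774]
gripper_width 0.08741425625867179
top [[488.27888157   0.         316.99006792]
 [  0.         488.27888157 241.49149498]
 [  0.           0.           1.        ]] [0.43066573 0.02789987 1.11376464] [ 0.13521199 -0.02914352 -0.99038799]
scene [[490.06181208   0.         318.33030244]
 [  0.         490.06181208 242.81534752]
 [  0.           0.           1.        ]] [ 0.98239106 -0.63060464  0.56225935] [-0.41492035  0.70631252 -0.5735536 ]
```

View pics/top0.png

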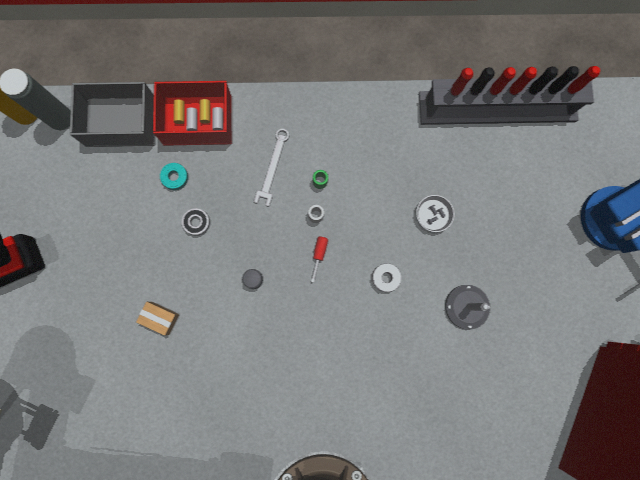

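View pics/scene0.png

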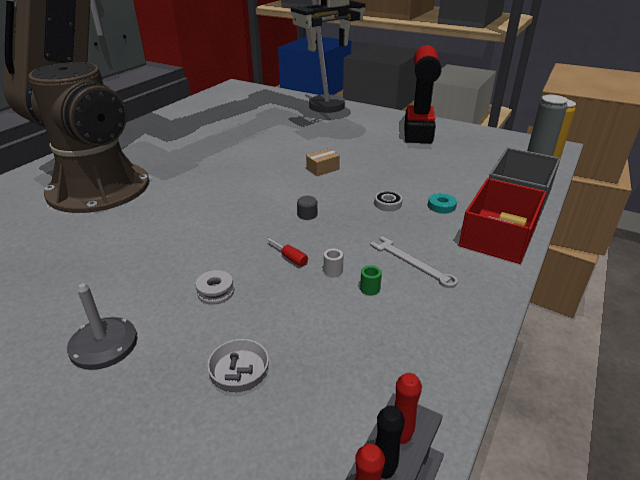

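Top view, left to right: the turquoise ring (174,177) is a decoy, and the steel bearing with the black seal is at (195,222). The cap has no hole (252,279). The bright tube at (316,213) is the sleeve, and the green tube (320,178) is a decoy. The pulley is the ring with a hole at (387,278). The stand base is at (468,307) with the spindle tip at (485,307). Next I'll get rough positions.

```bash
cat > h.py <<'E'
import numpy as np,cv2
from plant import r
def cam(n):
    c=r.get_calibration(n);R=cv2.Rodrigues(np.array(c["rvec"],float))[0]
    return np.array(c["K"]),R,np.array(c["tvec"],float).ravel()
def ray(C,u,v,z):
    K,R,t=C;d=R.T@np.linalg.inv(K)@[u,v,1];o=-R.T@t
    return (o+d*(z-o[2])/d[2])[:2]
def proj(C,p):
    K,R,t=C;q=K@(R@np.array(p,float)+t);return q[:2]/q[2]
def st():
    s=r.get_state();print("t %.2f tcp"%s["time_s"],np.round(s["tcp_pos"],4),"rot",np.round(s["eef_rot"],2),"F",np.round(s["contact_force"],1),"w %.4f"%s["gripper_width"]);return s
def to(x,y,zg=None):
    """tool-axis shift to bring grasp point to x,y,(zg)"""
    from scipy.spatial.transform import Rotation as Ro
    s=st();R=Ro.from_euler("xyz",s["eef_rot"],degrees=True).as_matrix()
    g=np.array(s["tcp_pos"])+R@[0,0,.159]
    d=np.array([x,y,g[2] if zg is None else zg])-g
    print("grasp",np.round(g,4),"tool shift",np.round(R.T@d,4))
E
python3 - <<'E'
from h import *
C=cam("top")
for n,u,v,z in[("bear",195,222,.018),("cap",252,279,.036),("sleeve",316,212,.04),("pulley",387,278,.026),("stand",466.5,307,.02),("tip",485.5,307,.12),("driver",320,250,.015),("dish",434,214,.02),("carton",157,318,.04),("wrench",270,168,.01)]: print(n,np.round(ray(C,u,v,z),4))
C=cam("wrist");R=C[1];print(C[0][0],-R.T@C[2],R[2],R[0])
E
```

```text
bear [0.6314 0.2706]
cap [0.4981 0.1413]
sleeve [ 0.6439 -0.0033]
pulley [ 0.4931 -0.1583]
stand [ 0.424  -0.3349]
tip [ 0.4235 -0.3407]
driver [ 0.561  -0.0107]
dish [ 0.6372 -0.2744]
carton [0.4191 0.3458]
wrench [0.7564 0.0999]
[415.92362273   0.         323.14901442] [0.3524366  0.58066498 0.38349129] [-0.23928455  0.11160557 -0.96451392] [-0.42667129 -0.90440598  0.00120175]
```

carry_out(plan=[[[0, 0, 0], [0, 0, -6.3], 0], [[0, 0, 0], [0, 0, -6.3], 0], [[0, 0, 0], [0, 0, -6.3], 0], [[0, 0, 0], [0, 0, -6.3], 0], [[0.028, 0.028, 0], [0, 0, 0], 0], [[0.028, 0.028, 0], [0, 0, 0], 0], [[0.028, 0.028, 0], [0, 0, 0], 0], [[0.028, 0.028, 0], [0, 0, 0], 0], [[0.028, 0.028, 0], [0, 0, 0], 0], [[0.028, 0.028, 0], [0, 0, 0], 0], [[0.028, 0.028, 0], [0, 0, 0], 0], [[0.028, 0.028, 0], [0, 0, 0], 0]], grip_force=25)

```text
time_s: 1.1
tcp_pos: [0.5123, 0.3851, 0.4044]
eef_rot: [180.0, 0.0, 0.0]
contact_force: [0.3, 0.1, -0.0]
gripper_width: 0.0873
```

carry_out(plan=[[[0.028, 0.028, 0], [0, 0, 0], 0], [[0.028, 0.028, 0], [0, 0, 0], 0], [[0.028, 0.028, 0], [0, 0, 0], 0], [[0.028, 0.028, 0], [0, 0, 0], 0], [[0, 0, 0.02], [0, 0, 0], 0], [[0, 0, 0.02], [0, 0, 0], 0], [[0, 0, 0], [0, 0, 0], 0], [[0, 0, 0], [0, 0, 0], 0]])

```text
time_s: 1.77
tcp_pos: [0.6233, 0.2744, 0.3634]
eef_rot: [179.9, 0.1, -0.0]
contact_force: [-0.1, 0.5, 1.0]
gripper_width: 0.0876
```

Run:
```python
from h import *
to(.6314,.2706,.1)
C=cam("wrist");print(proj(C,[.6314,.2706,.018]))
cv2.imwrite("pics/w1.png",r.capture("wrist")[...,::-1])
```

```text
t 1.77 tcp [0.6233 0.2744 0.3634] rot [ 1.7988e+02  1.5000e-01 -2.0000e-02] F [-0.1  0.5  1. ] w 0.0876
grasp [0.6229 0.274  0.2044] tool shift [0.0088 0.0032 0.1044]
[327.62142047 209.5219002 ]
```

View pics/w1.png

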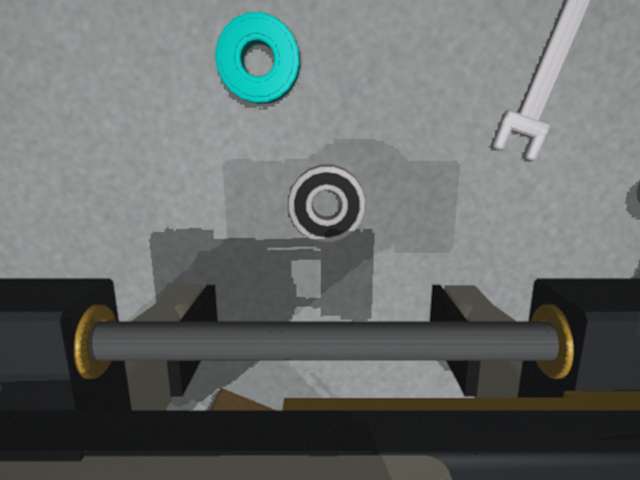

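The bearing (black seal ring) is centred at (327,203) in the wrist view. The turquoise decoy is at (258,58).

Run:
```python
from h import *
C=cam("wrist");p=ray(C,327,203,.017);print(p)
to(*p,.020)
```

```text
[0.63719245 0.27209362]
t 1.82 tcp [0.6235 0.275  0.3649] rot [1.7996e+02 1.0000e-02 3.0000e-02] F [ 0.1  0.2 -0.1] w 0.0876
grasp [0.6234 0.2749 0.2059] tool shift [0.0138 0.0026 0.1859]
```

carry_out(plan=[[[0.011, 0.0025, 0.02], [0, 0, 0], 0], [[0, 0, 0.03], [0, 0, 0], 0], [[0, 0, 0.03], [0, 0, 0], 0], [[0, 0, 0.03], [0, 0, 0], 0], [[0, 0, 0.02], [0, 0, 0], 0], [[0, 0, 0], [0, 0, 0], 0], [[0, 0, 0], [0, 0, 0], 0]])

```text
time_s: 2.4
tcp_pos: [0.6345, 0.2731, 0.2353]
eef_rot: [180.0, -0.0, 0.1]
contact_force: [-0.4, 0.5, 0.9]
gripper_width: 0.0874
```

Run:
```python
from h import *
to(.637,.272,.02)
C=cam("wrist");print(proj(C,[.637,.272,.018]))
cv2.imwrite("pics/w2.png",r.capture("wrist")[...,::-1])
```

```text
t 2.40 tcp [0.6345 0.2731 0.2353] rot [ 1.7996e+02 -0.0000e+00  8.0000e-02] F [-0.4  0.5  0.9] w 0.0874
grasp [0.6345 0.273  0.0763] tool shift [0.0025 0.0009 0.0563]
[325.848314   271.05690124]
```

View pics/w2.png

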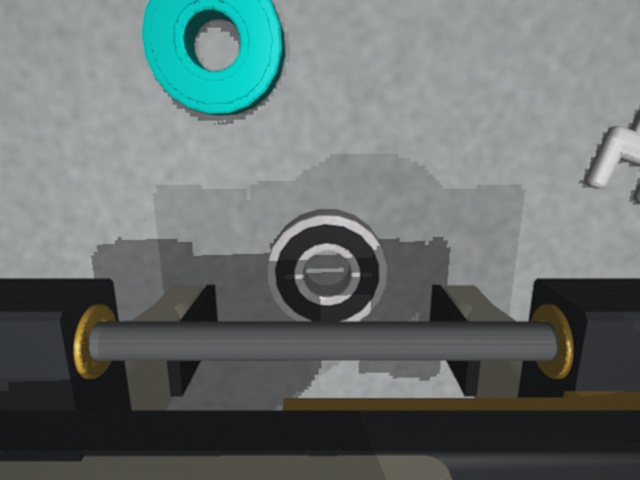

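The seal-ring centre at (327,270) agrees with the prediction (326,271), so I'll descend and grip.

carry_out(plan=[[[0.0025, 0.001, 0.02], [0, 0, 0], 0], [[0, 0, 0.018], [0, 0, 0], 0], [[0, 0, 0.01], [0, 0, 0], 0], [[0, 0, 0], [0, 0, 0], 0], [[0, 0, 0], [0, 0, 0], 255], [[0, 0, 0], [0, 0, 0], 255], [[0, 0, 0], [0, 0, 0], 255], [[0, 0, 0], [0, 0, 0], 255], [[0, 0, 0], [0, 0, 0], 255], [[0, 0, 0], [0, 0, 0], 255], [[0, 0, 0], [0, 0, 0], 255], [[0, 0, 0], [0, 0, 0], 255]])

```text
time_s: 3.45
tcp_pos: [0.6372, 0.2714, 0.1877]
eef_rot: [-180.0, -0.1, 0.0]
contact_force: [-1.9, -0.1, 5.3]
gripper_width: 0.0609
```

carry_out(plan=[[[0, 0, 0], [0, 0, 0], 255], [[0, 0, -0.02], [0, 0, 0], 255], [[0, 0, -0.03], [0, 0, 0], 255], [[0, 0, -0.04], [0, 0, 0], 255], [[0, 0, -0.04], [0, 0, 0], 255], [[0, 0, -0.04], [0, 0, 0], 255], [[0, 0, -0.02], [0, 0, 0], 255], [[0, 0, 0], [0, 0, 0], 255]])

```text
time_s: 4.12
tcp_pos: [0.6378, 0.2716, 0.3832]
eef_rot: [-179.7, -0.5, 0.0]
contact_force: [0.1, 0.7, -1.7]
gripper_width: 0.0607
```

Run:
```python
from h import *
to(.424,-.337,.22)
```

```text
t 4.12 tcp [0.6378 0.2716 0.3832] rot [-1.7972e+02 -4.6000e-01  3.0000e-02] F [ 0.1  0.7 -1.7] w 0.0607
grasp [0.6391 0.2724 0.2242] tool shift [-2.154e-01  6.093e-01 -5.000e-04]
```

carry_out(plan=[[[-0.0155, 0.0358, 0], [0, 0, 0], 255], [[-0.0155, 0.0358, 0], [0, 0, 0], 255], [[-0.0155, 0.0358, 0], [0, 0, 0], 255], [[-0.0155, 0.0358, 0], [0, 0, 0], 255], [[-0.0155, 0.0358, 0], [0, 0, 0], 255], [[-0.0155, 0.0358, 0], [0, 0, 0], 255], [[-0.0155, 0.0358, 0], [0, 0, 0], 255], [[-0.0155, 0.0358, 0], [0, 0, 0], 255], [[-0.0155, 0.0358, 0], [0, 0, 0], 255], [[-0.0155, 0.0358, 0], [0, 0, 0], 255], [[-0.0155, 0.0358, 0], [0, 0, 0], 255], [[-0.0155, 0.0358, 0], [0, 0, 0], 255]])

```text
time_s: 5.12
tcp_pos: [0.4492, -0.1597, 0.3758]
eef_rot: [-180.0, 0.1, 0.0]
contact_force: [1.3, -0.4, -1.4]
gripper_width: 0.0609
```

carry_out(plan=[[[-0.0155, 0.0358, 0], [0, 0, 0], 255], [[-0.0155, 0.0358, 0], [0, 0, 0], 255], [[-0.0155, 0.0358, 0], [0, 0, 0], 255], [[-0.0155, 0.0358, 0], [0, 0, 0], 255], [[-0.0155, 0.0358, 0], [0, 0, 0], 255], [[0, 0, 0], [0, 0, 0], 255], [[0, 0, 0], [0, 0, 0], 255], [[0, 0, 0], [0, 0, 0], 255]])

```text
time_s: 5.78
tcp_pos: [0.3729, -0.3374, 0.3757]
eef_rot: [-179.9, 0.1, -0.1]
contact_force: [0.6, -0.2, -1.6]
gripper_width: 0.0611
```

Run:
```python
from h import *
to(.424,-.337,.22)
C=cam("wrist");print(proj(C,[.4235,-.3407,.12]),proj(C,[.424,-.335,.02]))
cv2.imwrite("pics/w3.png",r.capture("wrist")[...,::-1])
```

```text
t 5.78 tcp [ 0.3729 -0.3374  0.3757] rot [-1.7994e+02  8.0000e-02 -1.0000e-01] F [ 0.6 -0.2 -1.6] w 0.0611
grasp [ 0.3727 -0.3372  0.2167] tool shift [ 0.0513 -0.0003 -0.0034]
[330.17775554 166.24408814] [321.0900792  154.06316648]
```

View pics/w3.png

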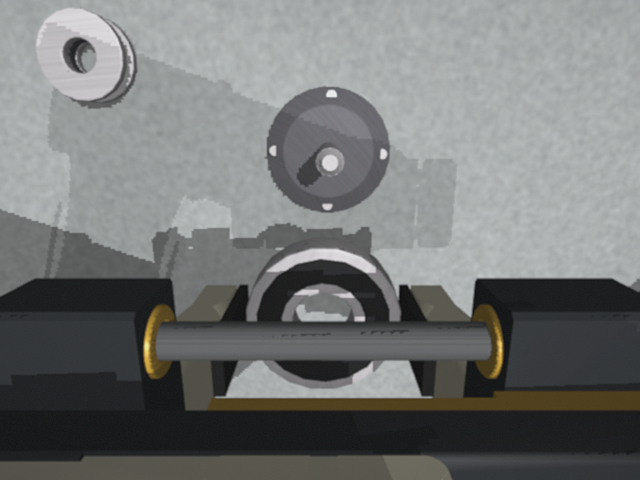

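The spindle tip is at (330,162), and the bolt heads put the base centre at about (328.5,151). The held bearing sits level, centred at about (324,317).

Run:
```python
from h import *
C=cam("wrist")
print("tip",ray(C,330,162,.12),"base",ray(C,328.5,151.2,.019),"held",ray(C,324,316.5,.207),"pulley",ray(C,80.5,56,.026))
C=cam("wrist");g=[.3727,-.3372,.207];print(proj(C,g))
```

```text
tip [ 0.42638388 -0.34008099] base [ 0.42674139 -0.34037631] held [ 0.37399086 -0.33663708] pulley [ 0.49557278 -0.15844775]
[325.44274302 319.52757099]
```

carry_out(plan=[[[0.027, 0.0016, 0], [0, 0, 0], 255], [[0.026, 0.0016, 0], [0, 0, 0], 255], [[0, 0, 0.03], [0, 0, 0], 255], [[0, 0, 0.025], [0, 0, 0], 255], [[0, 0, 0], [0, 0, 0], 255], [[0, 0, 0], [0, 0, 0], 255], [[0, 0, 0.01], [0, 0, 0], 255], [[0, 0, 0.01], [0, 0, 0], 255], [[0, 0, 0.005], [0, 0, 0], 255], [[0, 0, 0], [0, 0, 0], 255]])

```text
time_s: 6.67
tcp_pos: [0.426, -0.3403, 0.2958]
eef_rot: [-180.0, 0.1, -0.0]
contact_force: [-0.1, 0.3, -2.7]
gripper_width: 0.061
```

Run:
```python
from h import *
to(.4265,-.3402,.078)
cv2.imwrite("pics/w4.png",r.capture("wrist")[200:480,150:500,::-1])
```

```text
t 6.67 tcp [ 0.426  -0.3403  0.2958] rot [-1.7996e+02  7.0000e-02 -1.0000e-02] F [-0.1  0.3 -2.7] w 0.0610
grasp [ 0.4258 -0.3402  0.1368] tool shift [0.0008 0.     0.0588]
```

View pics/w4.png

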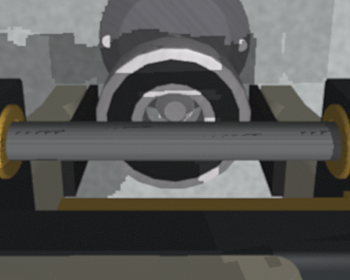

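The spindle tip shows inside the bore at crop (176,105), with no contact force. I'll lower until the palm is just short of the tip, then release.

carry_out(plan=[[[0, 0, 0.015], [0, 0, 0], 255], [[0, 0, 0.015], [0, 0, 0], 255], [[0, 0, 0.015], [0, 0, 0], 255], [[0, 0, 0.01], [0, 0, 0], 255], [[0, 0, 0.003], [0, 0, 0], 255], [[0, 0, 0], [0, 0, 0], 255], [[0, 0, 0], [0, 0, 0], 255]])

```text
time_s: 7.3
tcp_pos: [0.4268, -0.3408, 0.2393]
eef_rot: [180.0, -0.0, 0.0]
contact_force: [0.2, -0.5, -1.4]
gripper_width: 0.0607
```

carry_out(plan=[[[0, 0, 0], [0, 0, 0], 0], [[0, 0, 0], [0, 0, 0], 0], [[0, 0, 0], [0, 0, 0], 0], [[0, 0, 0], [0, 0, 0], 0], [[0, 0, 0], [0, 0, 0], 0], [[0, 0, 0], [0, 0, 0], 0], [[0, 0, 0], [0, 0, 0], 0], [[0, 0, -0.03], [0, 0, 0], 0], [[0, 0, -0.03], [0, 0, 0], 0], [[0, 0, -0.03], [0, 0, 0], 0], [[0, 0, -0.03], [0, 0, 0], 0]])

```text
time_s: 8.22
tcp_pos: [0.4262, -0.3405, 0.36]
eef_rot: [-180.0, 0.0, 0.0]
contact_force: [-0.7, 0.1, -0.2]
gripper_width: 0.0872
```

carry_out(plan=[[[-0.03, 0, -0.02], [0, 0, 0], 0], [[-0.02, 0, 0], [0, 0, 0], 0], [[0, 0, 0], [0, 0, 0], 0], [[0, 0, 0], [0, 0, 0], 0]])

```text
time_s: 8.55
tcp_pos: [0.3756, -0.3405, 0.3793]
eef_rot: [180.0, -0.1, -0.0]
contact_force: [0.3, -0.4, 0.3]
gripper_width: 0.0879
```

Run:
```python
from h import *
st()
a=cv2.resize(r.capture("wrist")[40:260,180:480,::-1],(480,352));b=r.capture("scene")[260:380,40:160,::-1]
cv2.imwrite("pics/w5.png",np.hstack([a,cv2.resize(b,(316,352))[:,:316]]))
```

```text
t 8.55 tcp [ 0.3756 -0.3405  0.3793] rot [ 1.7998e+02 -8.0000e-02 -4.0000e-02] F [ 0.3 -0.4  0.3] w 0.0879
```

View pics/w5.png

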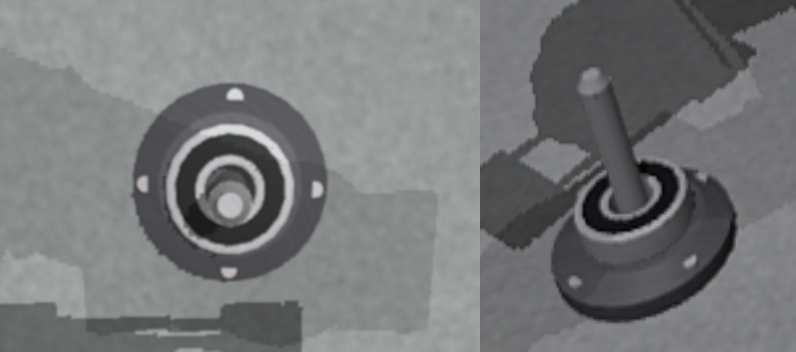

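The bearing lies flat on the base in both views: rings concentric, spindle through the bore. Now the sleeve.

carry_out(plan=[[[0.0245, -0.0307, 0], [0, 0, 0], 0], [[0.0245, -0.0307, 0], [0, 0, 0], 0], [[0.0245, -0.0307, 0], [0, 0, 0], 0], [[0.0245, -0.0307, 0], [0, 0, 0], 0], [[0.0245, -0.0307, 0], [0, 0, 0], 0], [[0.0245, -0.0307, 0], [0, 0, 0], 0], [[0.0245, -0.0307, 0], [0, 0, 0], 0], [[0.0245, -0.0307, 0], [0, 0, 0], 0], [[0.0245, -0.0307, 0], [0, 0, 0], 0], [[0.0245, -0.0307, 0], [0, 0, 0], 0], [[0.0245, -0.0307, 0], [0, 0, 0], 0]])

```text
time_s: 9.57
tcp_pos: [0.6475, -0.0005, 0.3774]
eef_rot: [180.0, 0.1, 0.0]
contact_force: [0.2, -0.7, 0.0]
gripper_width: 0.0878
```

carry_out(plan=[[[0, 0, 0.04], [0, 0, 0], 0], [[0, 0, 0.04], [0, 0, 0], 0], [[0, 0, 0.02], [0, 0, 0], 0], [[0, 0, 0], [0, 0, 0], 0], [[0, 0, 0], [0, 0, 0], 0]])

```text
time_s: 9.98
tcp_pos: [0.6463, -0.0025, 0.277]
eef_rot: [179.9, 0.2, 0.0]
contact_force: [-0.0, -0.5, 1.2]
gripper_width: 0.0873
```

Run:
```python
from h import *
to(.649,-.002,.045)
C=cam("wrist");print(proj(C,[.649,-.002,.04]))
cv2.imwrite("pics/w6.png",r.capture("wrist")[...,::-1])
```

```text
t 9.98 tcp [ 0.6463 -0.0025  0.277 ] rot [1.7991e+02 2.1000e-01 5.0000e-02] F [-0.  -0.5  1.2] w 0.0873
grasp [ 0.6457 -0.0027  0.118 ] tool shift [ 0.0035 -0.0008  0.073 ]
[322.3888612  257.23280265]
```

View pics/w6.png

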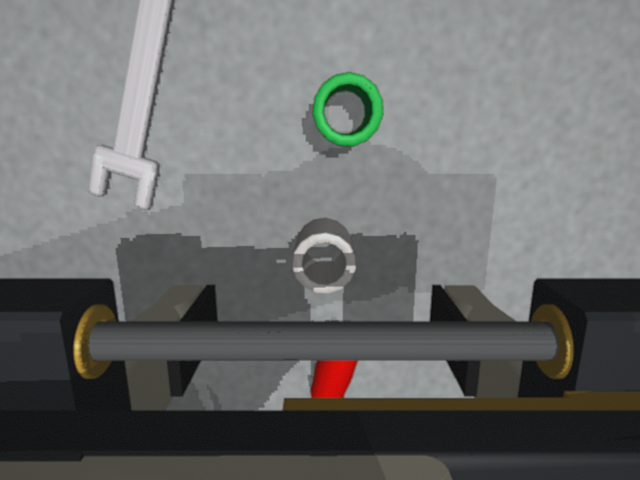

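The bright sleeve ring is centred at (324.5,263), almost under the grasp point. The green decoy (348,110) is clear of the fingers. Descending and gripping.

carry_out(plan=[[[0, 0.0005, 0.025], [0, 0, 0], 0], [[0, 0, 0.025], [0, 0, 0], 0], [[0, 0, 0.015], [0, 0, 0], 0], [[0, 0, 0.008], [0, 0, 0], 0], [[0, 0, 0], [0, 0, 0], 255], [[0, 0, 0], [0, 0, 0], 255], [[0, 0, 0], [0, 0, 0], 255], [[0, 0, 0], [0, 0, 0], 255], [[0, 0, 0], [0, 0, 0], 255], [[0, 0, 0], [0, 0, 0], 255], [[0, 0, 0], [0, 0, 0], 255], [[0, 0, 0], [0, 0, 0], 255]])

```text
time_s: 11.03
tcp_pos: [0.6459, -0.0033, 0.2059]
eef_rot: [-180.0, -0.0, 0.0]
contact_force: [-1.1, 0.1, 0.9]
gripper_width: 0.0402
```

carry_out(plan=[[[0, 0, 0], [0, 0, 0], 255], [[0, 0, 0], [0, 0, 0], 255], [[0, 0, 0], [0, 0, 0], 255], [[0, 0, -0.02], [0, 0, 0], 255], [[0, 0, -0.03], [0, 0, 0], 255], [[0, 0, -0.04], [0, 0, 0], 255], [[0, 0, -0.04], [0, 0, 0], 255], [[0, 0, -0.04], [0, 0, 0], 255], [[0, 0, -0.02], [0, 0, 0], 255], [[0, 0, 0], [0, 0, 0], 255]])

```text
time_s: 11.87
tcp_pos: [0.6469, -0.0034, 0.4022]
eef_rot: [-179.9, -0.5, 0.0]
contact_force: [0.5, 0.5, -1.2]
gripper_width: 0.0355
```

Run:
```python
from h import *
to(.4265,-.3402,.22)
```

```text
t 11.87 tcp [ 0.6469 -0.0034  0.4022] rot [-1.7993e+02 -5.4000e-01  4.0000e-02] F [ 0.5  0.5 -1.2] w 0.0355
grasp [ 0.6484 -0.0032  0.2432] tool shift [-0.2223  0.3369  0.0206]
```

carry_out(plan=[[[-0.022, 0.0337, 0], [0, 0, 0], 255], [[-0.022, 0.0337, 0], [0, 0, 0], 255], [[-0.022, 0.0337, 0], [0, 0, 0], 255], [[-0.022, 0.0337, 0], [0, 0, 0], 255], [[-0.022, 0.0337, 0], [0, 0, 0], 255], [[-0.022, 0.0337, 0], [0, 0, 0], 255], [[-0.022, 0.0337, 0], [0, 0, 0], 255], [[-0.022, 0.0337, 0], [0, 0, 0], 255], [[-0.022, 0.0337, 0], [0, 0, 0], 255], [[-0.022, 0.0337, 0], [0, 0, 0], 255], [[0, 0, 0], [0, 0, 0], 255], [[0, 0, 0], [0, 0, 0], 255]])

```text
time_s: 12.87
tcp_pos: [0.4244, -0.3419, 0.395]
eef_rot: [-180.0, 0.1, -0.2]
contact_force: [0.5, 0.2, -1.5]
gripper_width: 0.0349
```

Run:
```python
from h import *
to(.4265,-.3402,.175)
```

```text
t 12.87 tcp [ 0.4244 -0.3419  0.395 ] rot [-1.7997e+02  5.0000e-02 -2.3000e-01] F [ 0.5  0.2 -1.5] w 0.0349
grasp [ 0.4242 -0.3418  0.236 ] tool shift [ 0.0023 -0.0016  0.061 ]
```

carry_out(plan=[[[0.002, -0.0015, 0.02], [0, 0, 0], 255], [[0, 0, 0.02], [0, 0, 0], 255], [[0, 0, 0.018], [0, 0, 0], 255], [[0, 0, 0], [0, 0, 0], 255], [[0, 0, 0], [0, 0, 0], 255]])

```text
time_s: 13.28
tcp_pos: [0.4283, -0.3381, 0.337]
eef_rot: [-180.0, 0.1, 0.1]
contact_force: [0.5, -0.5, 0.2]
gripper_width: 0.0356
```

Run:
```python
from h import *
to(.4265,-.3402,.087)
cv2.imwrite("pics/w7.png",cv2.resize(r.capture("wrist")[200:420,180:480,::-1],(600,440)))
```

```text
t 13.28 tcp [ 0.4283 -0.3381  0.337 ] rot [-1.7996e+02  1.4000e-01  7.0000e-02] F [ 0.5 -0.5  0.2] w 0.0356
grasp [ 0.4279 -0.338   0.178 ] tool shift [-0.0012  0.0023  0.091 ]
```

View pics/w7.png

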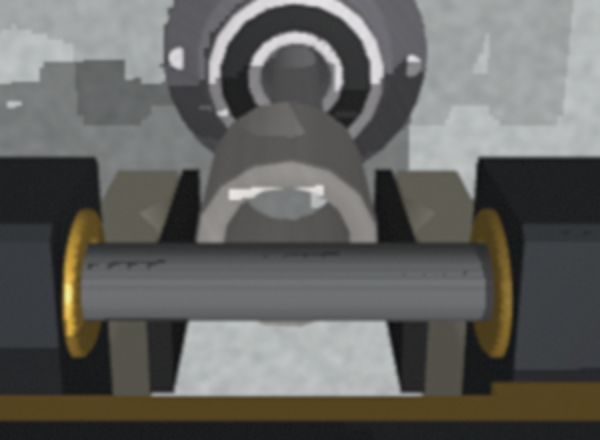

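The sleeve is about 8 crop px (under 2 mm) left of the spindle. I'll correct that and check the readings again.

carry_out(plan=[[[-0.001, 0.002, 0], [0, 0, 0], 255], [[0, 0, 0], [0, 0, 0], 255]])

```text
time_s: 13.5
tcp_pos: [0.4274, -0.3409, 0.3389]
eef_rot: [179.9, -0.1, 0.0]
contact_force: [0.2, 0.1, -1.2]
gripper_width: 0.0355
```

Run:
```python
from h import *
for i in range(4): to(.4265,-.3402,.087);r.capture("wrist")
```

```text
t 13.50 tcp [ 0.4274 -0.3409  0.3389] rot [ 1.7995e+02 -1.0000e-01  4.0000e-02] F [ 0.2  0.1 -1.2] w 0.0355
grasp [ 0.4277 -0.3411  0.1799] tool shift [-0.0014 -0.001   0.0929]
t 13.55 tcp [ 0.4273 -0.3409  0.3388] rot [ 1.7996e+02 -1.0000e-01  2.0000e-02] F [-0.4 -0.5 -1.2] w 0.0353
grasp [ 0.4276 -0.3411  0.1798] tool shift [-0.0012 -0.0009  0.0928]
t 13.60 tcp [ 0.4272 -0.3409  0.3386] rot [ 1.7997e+02 -9.0000e-02  1.0000e-02] F [-0.2  0.  -0.9] w 0.0351
grasp [ 0.4274 -0.341   0.1796] tool shift [-0.0011 -0.0009  0.0926]
t 13.65 tcp [ 0.427  -0.3409  0.3384] rot [ 1.7997e+02 -7.0000e-02  0.0000e+00] F [-0.6 -0.  -0.2] w 0.0352
grasp [ 0.4272 -0.341   0.1794] tool shift [-0.0009 -0.0008  0.0924]
```

carry_out(plan=[[[-0.0005, -0.0005, 0.01], [0, 0, 0], 255], [[0, 0, 0.015], [0, 0, 0], 255], [[0, 0, 0.015], [0, 0, 0], 255], [[0, 0, 0.015], [0, 0, 0], 255], [[0, 0, 0.015], [0, 0, 0], 255], [[0, 0, 0.01], [0, 0, 0], 255], [[0, 0, 0.004], [0, 0, 0], 255], [[0, 0, 0], [0, 0, 0], 255], [[0, 0, 0], [0, 0, 0], 255]])

```text
time_s: 14.45
tcp_pos: [0.4266, -0.3405, 0.2539]
eef_rot: [180.0, 0.0, 0.0]
contact_force: [0.4, -1.3, -0.9]
gripper_width: 0.0352
```

carry_out(plan=[[[0, 0, 0.004], [0, 0, 0], 255], [[0, 0, 0.003], [0, 0, 0], 255], [[0, 0, 0.001], [0, 0, 0], 255], [[0, 0, 0], [0, 0, 0], 255], [[0, 0, 0], [0, 0, 0], 255]])

```text
time_s: 14.87
tcp_pos: [0.4264, -0.3404, 0.2458]
eef_rot: [180.0, -0.0, 0.0]
contact_force: [0.9, -0.4, -0.3]
gripper_width: 0.0352
```

carry_out(plan=[[[0, 0, 0.001], [0, 0, 0], 255], [[0, 0, 0.001], [0, 0, 0], 255], [[0, 0, 0], [0, 0, 0], 255], [[0, 0, 0], [0, 0, 0], 255]])

```text
time_s: 15.2
tcp_pos: [0.4265, -0.3404, 0.2438]
eef_rot: [180.0, -0.0, 0.0]
contact_force: [0.7, 0.5, 0.2]
gripper_width: 0.0354
```

carry_out(plan=[[[0, 0, 0.001], [0, 0, 0], 255], [[0, 0, 0], [0, 0, 0], 255], [[0, 0, 0], [0, 0, 0], 0], [[0, 0, 0], [0, 0, 0], 0], [[0, 0, 0], [0, 0, 0], 0], [[0, 0, 0], [0, 0, 0], 0], [[0, 0, 0], [0, 0, 0], 0], [[0, 0, -0.03], [0, 0, 0], 0], [[0, 0, -0.035], [0, 0, 0], 0], [[0, 0, -0.035], [0, 0, 0], 0], [[0, 0, -0.035], [0, 0, 0], 0], [[0, 0, 0], [0, 0, 0], 0]])

```text
time_s: 16.2
tcp_pos: [0.4279, -0.3414, 0.385]
eef_rot: [179.7, -0.5, 0.1]
contact_force: [1.8, -0.9, 0.5]
gripper_width: 0.0869
```

Run:
```python
from h import *
to(.4955,-.158,.12)
cv2.imwrite("pics/w8.png",cv2.resize(r.capture("scene")[260:380,40:160,::-1],(480,480)))
```

```text
t 16.20 tcp [ 0.4279 -0.3414  0.385 ] rot [ 1.7968e+02 -5.5000e-01  7.0000e-02] F [ 1.8 -0.9  0.5] w 0.0869
grasp [ 0.4294 -0.3422  0.2261] tool shift [ 0.0653 -0.1848  0.1056]
```

View pics/w8.png

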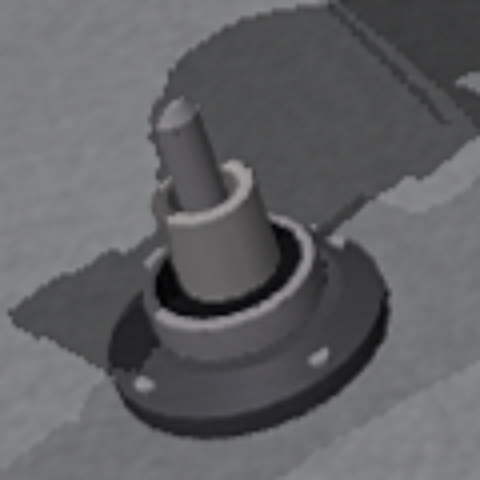

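The sleeve stands flat on the bearing. Next, the pulley.

carry_out(plan=[[[0.0113, -0.0305, 0], [0, 0, 0], 0], [[0.0113, -0.0305, 0], [0, 0, 0], 0], [[0.0113, -0.0305, 0], [0, 0, 0], 0], [[0.0113, -0.0305, 0], [0, 0, 0], 0], [[0.0113, -0.0305, 0], [0, 0, 0], 0], [[0.0113, -0.0305, 0], [0, 0, 0], 0], [[0, 0, 0.035], [0, 0, 0], 0], [[0, 0, 0.035], [0, 0, 0], 0], [[0, 0, 0.03], [0, 0, 0], 0], [[0, 0, 0], [0, 0, 0], 0], [[0, 0, 0], [0, 0, 0], 0], [[0, 0, 0], [0, 0, 0], 0]])

```text
time_s: 17.25
tcp_pos: [0.4949, -0.1575, 0.2787]
eef_rot: [180.0, -0.0, 0.0]
contact_force: [0.2, -0.5, 1.2]
gripper_width: 0.0878
```

Run:
```python
from h import *
to(.4955,-.158,.025)
C=cam("wrist");print(proj(C,[.4955,-.158,.026]))
cv2.imwrite("pics/w9.png",r.capture("wrist")[...,::-1])
```

```text
t 17.25 tcp [ 0.4949 -0.1575  0.2787] rot [ 1.7997e+02 -4.0000e-02  2.0000e-02] F [ 0.2 -0.5  1.2] w 0.0878
grasp [ 0.495  -0.1576  0.1197] tool shift [0.0004 0.0003 0.0947]
[324.45773625 254.22635967]
```

View pics/w9.png

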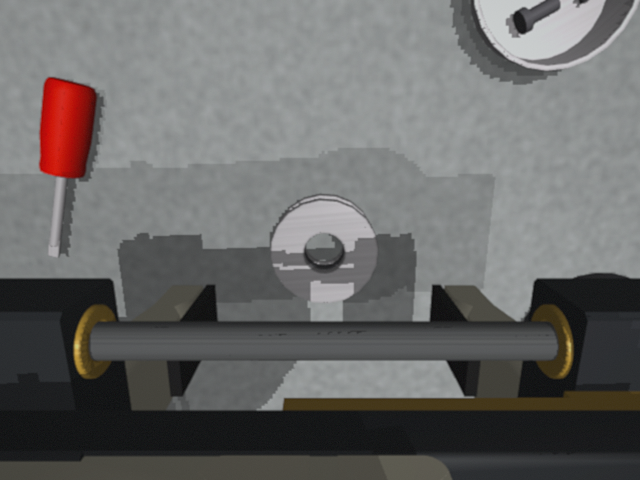

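The pulley bore is at (324,251), 3 px above the prediction, which is about +2 mm in x. Gripping.

carry_out(plan=[[[0.0015, 0, 0.03], [0, 0, 0], 0], [[0, 0, 0.03], [0, 0, 0], 0], [[0, 0, 0.02], [0, 0, 0], 0], [[0, 0, 0.014], [0, 0, 0], 0], [[0, 0, 0], [0, 0, 0], 0], [[0, 0, 0], [0, 0, 0], 255], [[0, 0, 0], [0, 0, 0], 255], [[0, 0, 0], [0, 0, 0], 255], [[0, 0, 0], [0, 0, 0], 255], [[0, 0, 0], [0, 0, 0], 255], [[0, 0, 0], [0, 0, 0], 255], [[0, 0, 0], [0, 0, 0], 255]])

```text
time_s: 18.3
tcp_pos: [0.4963, -0.1574, 0.185]
eef_rot: [180.0, -0.1, 0.0]
contact_force: [-1.2, -0.5, 9.0]
gripper_width: 0.0636
```

carry_out(plan=[[[0, 0, 0], [0, 0, 0], 255], [[0, 0, 0], [0, 0, 0], 255], [[0, 0, -0.02], [0, 0, 0], 255], [[0, 0, -0.03], [0, 0, 0], 255], [[0, 0, -0.04], [0, 0, 0], 255], [[0, 0, -0.04], [0, 0, 0], 255], [[0, 0, -0.04], [0, 0, 0], 255], [[0, 0, -0.02], [0, 0, 0], 255], [[0, 0, 0], [0, 0, 0], 255], [[0, 0, 0], [0, 0, 0], 255], [[0, 0, 0], [0, 0, 0], 255]])

```text
time_s: 19.22
tcp_pos: [0.4949, -0.1572, 0.3725]
eef_rot: [-180.0, 0.1, -0.0]
contact_force: [0.7, -0.4, -3.8]
gripper_width: 0.0636
```

Run:
```python
from h import *
to(.426,-.3402,.175)
```

```text
t 19.22 tcp [ 0.4949 -0.1572  0.3725] rot [-1.7996e+02  1.0000e-01 -2.0000e-02] F [ 0.7 -0.4 -3.8] w 0.0636
grasp [ 0.4946 -0.1571  0.2135] tool shift [-0.0684  0.1831  0.0385]
```

carry_out(plan=[[[-0.0115, 0.0305, 0], [0, 0, 0], 255], [[-0.0115, 0.0305, 0], [0, 0, 0], 255], [[-0.0115, 0.0305, 0], [0, 0, 0], 255], [[-0.0115, 0.0305, 0], [0, 0, 0], 255], [[-0.0115, 0.0305, 0], [0, 0, 0], 255], [[-0.0115, 0.0305, 0], [0, 0, 0], 255], [[0, 0, 0.03], [0, 0, 0], 255], [[0, 0, 0.015], [0, 0, 0], 255], [[0, 0, 0], [0, 0, 0], 255], [[0, 0, 0], [0, 0, 0], 255], [[0, 0, 0], [0, 0, 0], 255], [[0, 0, 0], [0, 0, 0], 255]])

```text
time_s: 20.22
tcp_pos: [0.4273, -0.3402, 0.3295]
eef_rot: [180.0, -0.1, 0.1]
contact_force: [0.4, 0.2, -2.9]
gripper_width: 0.0634
```

Run:
```python
from h import *
to(.426,-.3402,.105)
cv2.imwrite("pics/w10.png",cv2.resize(r.capture("wrist")[180:400,180:480,::-1],(600,440)))
```

```text
t 20.22 tcp [ 0.4273 -0.3402  0.3295] rot [ 1.7996e+02 -5.0000e-02  6.0000e-02] F [ 0.4  0.2 -2.9] w 0.0634
grasp [ 0.4275 -0.3403  0.1705] tool shift [-0.0016 -0.0001  0.0655]
```

View pics/w10.png

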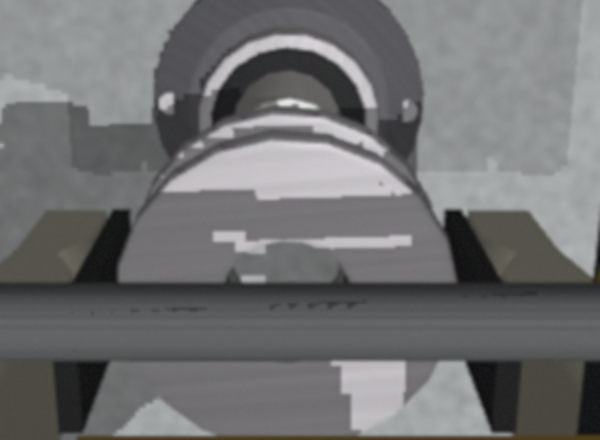

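The pulley and base line up sideways (288 against 290 crop px). Lowering.

carry_out(plan=[[[-0.001, 0, 0.01], [0, 0, 0], 255], [[0, 0, 0.01], [0, 0, 0], 255], [[0, 0, 0.01], [0, 0, 0], 255], [[0, 0, 0.01], [0, 0, 0], 255], [[0, 0, 0.01], [0, 0, 0], 255], [[0, 0, 0.006], [0, 0, 0], 255], [[0, 0, 0], [0, 0, 0], 255], [[0, 0, 0], [0, 0, 0], 255], [[0, 0, 0], [0, 0, 0], 255]])

```text
time_s: 21.02
tcp_pos: [0.426, -0.3405, 0.2729]
eef_rot: [180.0, -0.0, 0.0]
contact_force: [-0.4, 0.9, -2.8]
gripper_width: 0.0636
```

Run:
```python
from h import *
to(.426,-.3402,.104)
```

```text
t 21.02 tcp [ 0.426  -0.3405  0.2729] rot [ 1.7998e+02 -2.0000e-02  1.0000e-02] F [-0.4  0.9 -2.8] w 0.0636
grasp [ 0.426  -0.3406  0.1139] tool shift [-0.     -0.0004  0.0099]
```

carry_out(plan=[[[0, 0, 0.004], [0, 0, 0], 255], [[0, 0, 0.003], [0, 0, 0], 255], [[0, 0, 0.001], [0, 0, 0], 255], [[0, 0, 0], [0, 0, 0], 255], [[0, 0, 0], [0, 0, 0], 255]])

```text
time_s: 21.43
tcp_pos: [0.4257, -0.3404, 0.2646]
eef_rot: [180.0, 0.0, 0.0]
contact_force: [-0.2, 0.2, -2.4]
gripper_width: 0.0635
```

carry_out(plan=[[[0, 0, 0.001], [0, 0, 0], 255], [[0, 0, 0.001], [0, 0, 0], 255], [[0, 0, 0], [0, 0, 0], 255], [[0, 0, 0], [0, 0, 0], 255]])

```text
time_s: 21.77
tcp_pos: [0.4258, -0.3404, 0.2631]
eef_rot: [180.0, -0.0, 0.0]
contact_force: [-0.3, 1.3, 2.8]
gripper_width: 0.0629
```

Contact is felt at the expected height: the force went from −2.4 to +2.8 N. Releasing, then over to the cap.

carry_out(plan=[[[0, 0, 0], [0, 0, 0], 0], [[0, 0, 0], [0, 0, 0], 0], [[0, 0, 0], [0, 0, 0], 0], [[0, 0, 0], [0, 0, 0], 0], [[0, 0, 0], [0, 0, 0], 0], [[0, 0, -0.03], [0, 0, 0], 0], [[0, 0, -0.035], [0, 0, 0], 0], [[0, 0, -0.035], [0, 0, 0], 0], [[0, 0, -0.02], [0, 0, 0], 0], [[0, 0, 0], [0, 0, 0], 0]])

```text
time_s: 22.6
tcp_pos: [0.4268, -0.341, 0.3881]
eef_rot: [179.8, -0.4, 0.0]
contact_force: [0.9, -0.2, 0.2]
gripper_width: 0.0876
```

Run:
```python
from h import *
to(.5025,.143,.12)
cv2.imwrite("pics/w11.png",cv2.resize(r.capture("scene")[240:380,30:170,::-1],(480,480)))
```

```text
t 22.60 tcp [ 0.4268 -0.341   0.3881] rot [ 1.7977e+02 -4.3000e-01  5.0000e-02] F [ 0.9 -0.2  0.2] w 0.0876
grasp [ 0.428  -0.3416  0.2291] tool shift [ 0.0741 -0.485   0.1077]
```

View pics/w11.png

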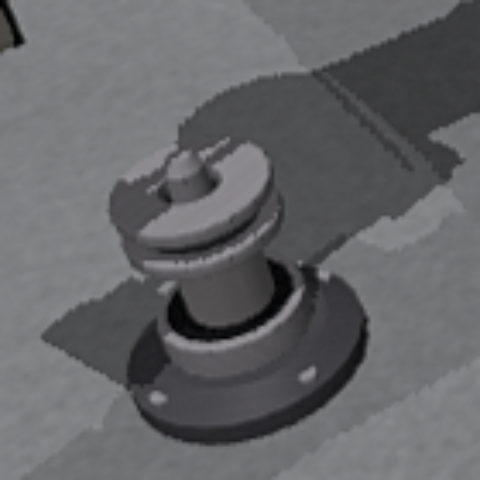

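The pulley is seated with the spindle end standing above it. Moving to the cap.

carry_out(plan=[[[0.0063, -0.0403, 0], [0, 0, 0], 0], [[0.0063, -0.0403, 0], [0, 0, 0], 0], [[0.0063, -0.0403, 0], [0, 0, 0], 0], [[0.0063, -0.0403, 0], [0, 0, 0], 0], [[0.0063, -0.0403, 0], [0, 0, 0], 0], [[0.0063, -0.0403, 0], [0, 0, 0], 0], [[0.0063, -0.0403, 0], [0, 0, 0], 0], [[0.0063, -0.0403, 0], [0, 0, 0], 0], [[0.0063, -0.0403, 0], [0, 0, 0], 0], [[0.0063, -0.0403, 0], [0, 0, 0], 0], [[0.0063, -0.0403, 0], [0, 0, 0], 0], [[0.0063, -0.0403, 0], [0, 0, 0], 0]])

```text
time_s: 23.65
tcp_pos: [0.5008, 0.1452, 0.3818]
eef_rot: [180.0, 0.1, 0.0]
contact_force: [0.4, -0.6, 0.2]
gripper_width: 0.0876
```

carry_out(plan=[[[0, 0, 0.04], [0, 0, 0], 0], [[0, 0, 0.04], [0, 0, 0], 0], [[0, 0, 0.02], [0, 0, 0], 0], [[0, 0, 0], [0, 0, 0], 0], [[0, 0, 0], [0, 0, 0], 0], [[0, 0, 0], [0, 0, 0], 0]])

```text
time_s: 24.15
tcp_pos: [0.5019, 0.1434, 0.2837]
eef_rot: [-180.0, -0.1, 0.0]
contact_force: [-0.0, 0.1, 0.3]
gripper_width: 0.0878
```

Run:
```python
from h import *
to(.5025,.143,.039)
C=cam("wrist");print(proj(C,[.5025,.143,.034]))
cv2.imwrite("pics/w12.png",r.capture("wrist")[...,::-1])
```

```text
t 24.15 tcp [0.5019 0.1434 0.2837] rot [-1.7999e+02 -7.0000e-02  2.0000e-02] F [-0.   0.1  0.3] w 0.0878
grasp [0.5021 0.1435 0.1247] tool shift [0.0003 0.0005 0.0857]
[324.77144172 255.97862465]
```

View pics/w12.png

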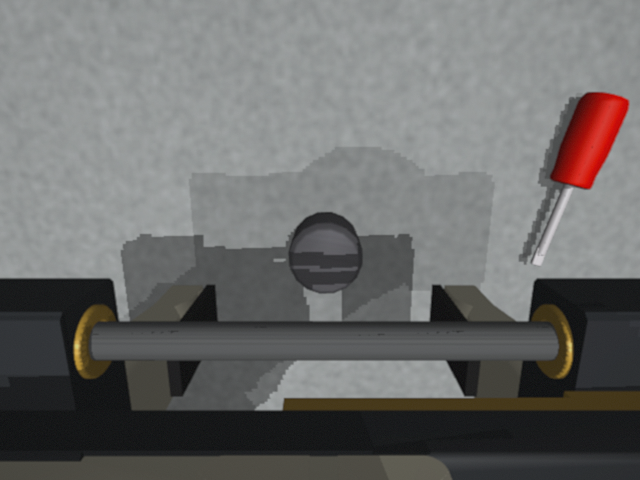

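The cap's rim circle is centred at (325,257), as predicted. Gripping.

carry_out(plan=[[[0, 0.0005, 0.03], [0, 0, 0], 0], [[0, 0, 0.03], [0, 0, 0], 0], [[0, 0, 0.02], [0, 0, 0], 0], [[0, 0, 0.012], [0, 0, 0], 0], [[0, 0, 0], [0, 0, 0], 255], [[0, 0, 0], [0, 0, 0], 255], [[0, 0, 0], [0, 0, 0], 255], [[0, 0, 0], [0, 0, 0], 255], [[0, 0, 0], [0, 0, 0], 255], [[0, 0, 0], [0, 0, 0], 255], [[0, 0, 0], [0, 0, 0], 255], [[0, 0, 0], [0, 0, 0], 255]])

```text
time_s: 25.2
tcp_pos: [0.5014, 0.1428, 0.1911]
eef_rot: [-180.0, -0.0, 0.0]
contact_force: [-1.5, 0.0, 4.8]
gripper_width: 0.0435
```

carry_out(plan=[[[0, 0, 0], [0, 0, 0], 255], [[0, 0, 0], [0, 0, 0], 255], [[0, 0, 0], [0, 0, 0], 255]])

```text
time_s: 25.45
tcp_pos: [0.5014, 0.1429, 0.1911]
eef_rot: [-180.0, -0.0, 0.0]
contact_force: [-2.1, -0.6, 6.4]
gripper_width: 0.0435
```

carry_out(plan=[[[0, 0, -0.02], [0, 0, 0], 255], [[0, 0, -0.03], [0, 0, 0], 255], [[0, 0, -0.04], [0, 0, 0], 255], [[0, 0, -0.04], [0, 0, 0], 255], [[0, 0, -0.04], [0, 0, 0], 255], [[0, 0, -0.02], [0, 0, 0], 255], [[0, 0, 0], [0, 0, 0], 255], [[0, 0, 0], [0, 0, 0], 255], [[0, 0, 0], [0, 0, 0], 255]])

```text
time_s: 26.2
tcp_pos: [0.5007, 0.1425, 0.3795]
eef_rot: [180.0, 0.1, -0.0]
contact_force: [0.3, 0.1, -2.5]
gripper_width: 0.0436
```

Run:
```python
from h import *
to(.4262,-.3404,.175)
```

```text
t 26.20 tcp [0.5007 0.1425 0.3795] rot [ 1.7998e+02  1.0000e-01 -2.0000e-02] F [ 0.3  0.1 -2.5] w 0.0436
grasp [0.5005 0.1424 0.2205] tool shift [-0.074   0.4828  0.0458]
```

carry_out(plan=[[[-0.0062, 0.0402, 0], [0, 0, 0], 255], [[-0.0062, 0.0402, 0], [0, 0, 0], 255], [[-0.0062, 0.0402, 0], [0, 0, 0], 255], [[-0.0062, 0.0402, 0], [0, 0, 0], 255], [[-0.0062, 0.0402, 0], [0, 0, 0], 255], [[-0.0062, 0.0402, 0], [0, 0, 0], 255], [[-0.0062, 0.0402, 0], [0, 0, 0], 255], [[-0.0062, 0.0402, 0], [0, 0, 0], 255], [[-0.0062, 0.0402, 0], [0, 0, 0], 255], [[-0.0062, 0.0402, 0], [0, 0, 0], 255], [[-0.0062, 0.0402, 0], [0, 0, 0], 255], [[-0.0062, 0.0402, 0], [0, 0, 0], 255]])

```text
time_s: 27.2
tcp_pos: [0.4258, -0.3415, 0.3786]
eef_rot: [-179.9, 0.2, -0.0]
contact_force: [1.3, 0.6, -0.0]
gripper_width: 0.0434
```

carry_out(plan=[[[0, 0, 0.02], [0, 0, 0], 255], [[0, 0, 0.01], [0, 0, 0], 255], [[0, 0, 0], [0, 0, 0], 255], [[0, 0, 0], [0, 0, 0], 255], [[0, 0, 0], [0, 0, 0], 255], [[0, 0, 0], [0, 0, 0], 255]])

```text
time_s: 27.7
tcp_pos: [0.4276, -0.3388, 0.3514]
eef_rot: [180.0, -0.1, 0.1]
contact_force: [-0.5, 0.5, -0.9]
gripper_width: 0.0431
```

Run:
```python
from h import *
to(.4258,-.3404,.136)
cv2.imwrite("pics/w13.png",cv2.resize(r.capture("wrist")[150:400,180:480,::-1],(600,500)))
```

```text
t 27.70 tcp [ 0.4276 -0.3388  0.3514] rot [ 1.7997e+02 -5.0000e-02  1.1000e-01] F [-0.5  0.5 -0.9] w 0.0431
grasp [ 0.4277 -0.3389  0.1924] tool shift [-0.002   0.0015  0.0564]
```

View pics/w13.png

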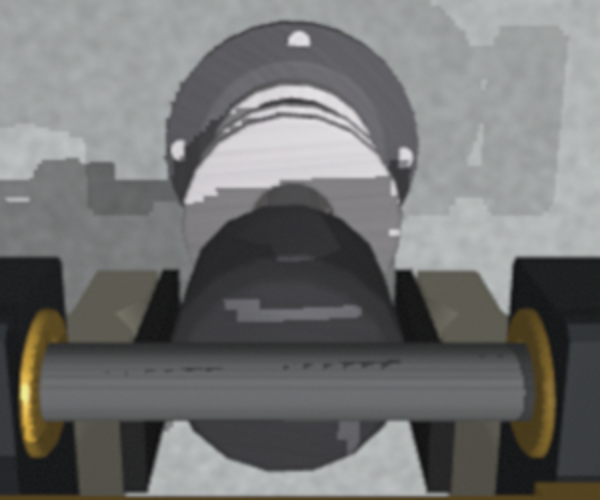

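The cap is held upright over the pulley, about 1 mm off to the left. Correcting and lowering to just above the tip.

carry_out(plan=[[[-0.0015, 0.0012, 0.015], [0, 0, 0], 255], [[0, 0, 0.015], [0, 0, 0], 255], [[0, 0, 0], [0, 0, 0], 255], [[0, 0, 0], [0, 0, 0], 255], [[0, 0, 0], [0, 0, 0], 255], [[0, 0, 0], [0, 0, 0], 255]])

```text
time_s: 28.25
tcp_pos: [0.4259, -0.3408, 0.3219]
eef_rot: [180.0, -0.1, 0.0]
contact_force: [0.6, 1.1, -1.3]
gripper_width: 0.0432
```

Run:
```python
from h import *
to(.4258,-.3404,.136)
```

```text
t 28.25 tcp [ 0.4259 -0.3408  0.3219] rot [ 1.7995e+02 -1.0000e-01  4.0000e-02] F [ 0.6  1.1 -1.3] w 0.0432
grasp [ 0.4262 -0.341   0.1629] tool shift [-0.0004 -0.0006  0.0269]
```

carry_out(plan=[[[0, -0.0005, 0.005], [0, 0, 0], 255], [[0, 0, 0.005], [0, 0, 0], 255], [[0, 0, 0.004], [0, 0, 0], 255], [[0, 0, 0.003], [0, 0, 0], 255], [[0, 0, 0], [0, 0, 0], 255], [[0, 0, 0], [0, 0, 0], 255]])

```text
time_s: 28.75
tcp_pos: [0.4253, -0.3404, 0.3033]
eef_rot: [-180.0, 0.0, -0.0]
contact_force: [-0.3, -0.6, -1.2]
gripper_width: 0.0429
```

carry_out(plan=[[[0, 0, 0.004], [0, 0, 0], 255], [[0, 0, 0.002], [0, 0, 0], 255], [[0, 0, 0], [0, 0, 0], 255], [[0, 0, 0], [0, 0, 0], 255]])

```text
time_s: 29.08
tcp_pos: [0.4254, -0.3404, 0.2975]
eef_rot: [-180.0, 0.0, 0.0]
contact_force: [0.2, -0.4, -1.5]
gripper_width: 0.0435
```

carry_out(plan=[[[0, 0, 0.001], [0, 0, 0], 255], [[0, 0, 0.001], [0, 0, 0], 255], [[0, 0, 0], [0, 0, 0], 255], [[0, 0, 0], [0, 0, 0], 255]])

```text
time_s: 29.42
tcp_pos: [0.4254, -0.3403, 0.2956]
eef_rot: [-180.0, 0.0, 0.0]
contact_force: [0.3, -0.5, -1.2]
gripper_width: 0.0435
```

carry_out(plan=[[[0, 0, 0.001], [0, 0, 0], 255], [[0, 0, 0], [0, 0, 0], 255], [[0, 0, 0], [0, 0, 0], 255]])

```text
time_s: 29.67
tcp_pos: [0.4256, -0.3405, 0.2951]
eef_rot: [180.0, -0.0, 0.0]
contact_force: [-0.4, -0.2, 3.5]
gripper_width: 0.0437
```

Contact came at the expected height (+3.5 N). Release, retreat and check.

carry_out(plan=[[[0, 0, 0], [0, 0, 0], 0], [[0, 0, 0], [0, 0, 0], 0], [[0, 0, 0], [0, 0, 0], 0], [[0, 0, 0], [0, 0, 0], 0], [[0, 0, 0], [0, 0, 0], 0], [[0, 0, -0.02], [0, 0, 0], 0], [[0, 0, -0.03], [0, 0, 0], 0], [[0, 0, -0.03], [0, 0, 0], 0], [[0, 0, -0.03], [0, 0, 0], 0], [[0, 0, 0], [0, 0, 0], 0], [[0, 0, 0], [0, 0, 0], 0]])

```text
time_s: 30.58
tcp_pos: [0.4257, -0.3405, 0.4066]
eef_rot: [179.9, -0.2, 0.0]
contact_force: [-0.4, 0.5, -1.7]
gripper_width: 0.0872
```

Run:
```python
from h import *
st()
b=r.capture("scene")[...,::-1]
cv2.imwrite("pics/w14.png",np.hstack([cv2.resize(b[220:380,20:180],(380,380)),cv2.resize(b[120:400,160:470],(420,380))]))
```

```text
t 30.58 tcp [ 0.4257 -0.3405  0.4066] rot [179.92  -0.22   0.  ] F [-0.4  0.5 -1.7] w 0.0872
```

View pics/w14.png

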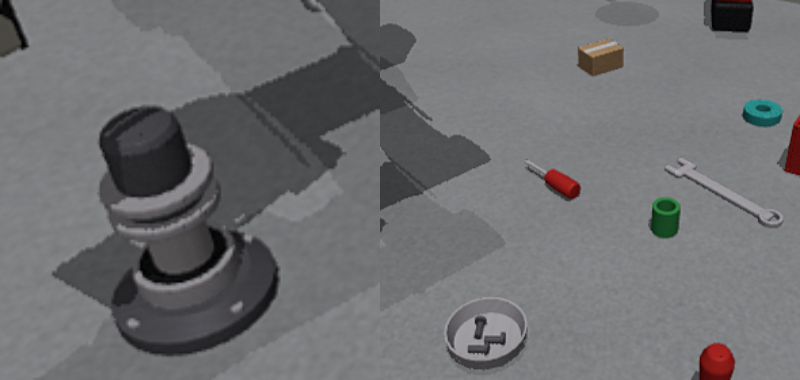

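The full stack stands straight: bearing, sleeve, pulley and cap, dome up. The gripper is clear, and the bystanders and decoys are where they were. Handing in.

Run:
```python
from plant import r
print(r.close_job())
```

```text
the job is handed in; nothing more can be done
None
```

The idler is built on the spindle in the order asked: bearing, sleeve, pulley, then the cap dome up. All four parts are released, and I handed the job in at about 31 s of the 128 s allowed.

- **Bearing:** I let it slide the last 25–30 mm down the spindle, because the gripper's palm would have hit the spindle's end. Wrist and scene views showed it lying flat on the base.
- **Sleeve, pulley and cap:** I lowered each to its expected seat height before release. The pulley and cap showed a contact force of about 3–4 N. The sleeve's force barely rose, so I relied on its height and the picture.
- **Final check:** The last scene picture shows a straight, seated stack with the gripper about 11 cm above the height where it let go of the cap. The carton, dish, screwdriver, wrench and the two look-alikes appear undisturbed.
- **Disagreement:** The overhead camera placed the parts up to about 6 mm off from the wrist camera in x. I used the wrist camera's positions, and the parts went on without catching. No check failed.

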